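# Start the extractor and hold the dressing hood's bolted gate ajar

### The arm

A 6-joint arm with a two-finger parallel gripper is mounted at the origin on the work surface; the furniture and walls round the work are solid. World frame = base frame: x ahead of the robot, y to its left, z up, the work surface at z = 0. Lengths are in m, angles in rad, forces in N, time in s.
With the tool pointing down it reaches from about 0.25 to 0.775 m from the base axis. Payload 4 kg.
Tool frame: the origin (TCP) lies between the finger pads; the fingertips stand 22 mm ahead of it and the grasp point (between the pads) lies 3 mm ahead of it; z points along the fingers, y is the line along which they close (so a half turn about z gives the same grasp; the last joint's range is limited). The gripper opens to 94 mm and grips with 3 to 60 N. Pads are 16 mm wide; open, the fingers measure 119 mm over their backs; the gripper's body (75 mm by 177 mm) begins 78 mm behind the grasp point.
Start: joints at [-1.212, 0.087, 1.371, -0, 1.684, -0.103], TCP at [0.245, -0.492, 0.228] pointing down, gripper open.
Joint ranges: [-3.1, 3.1], [-0.76, 2.03], [0.27, 2.55], [-1.08, 4.22], [0.17, 2.65], [-2.57, 2.57]. Speed limits (rad/s): [2.79, 2.79, 3.14, 3.14, 3.14, 3.14].

### API

Orientations are given as a unit quaternion [x, y, z, w].
In Python, from cell import manip gives the robot as it stands.
- The arm moves only by the tool drive_tool, never from a script. Its argument "series" is a list of rows, each an object with "turn": the turn, a rotation vector about the tool's x, y, z in degrees, a list of three; "translation": the shift along the tool's x, y, z in mm, a list of three; "grip": the opening, from 0 (shut) to 1 (fully open). A call has 1 to 10 rows; each row is the pose to reach, as a shift and turn from the pose commanded when the call began, along the tool's axes at that moment; what a row does not reach only later rows make up. A row lasts 1/10 s, in which the tool goes at most 50 mm and 8.59 degrees, less where a joint would pass 70% of its speed; a pose out of reach is approached as far as the arm can. A call with a gripper value outside its range is refused whole. The fingers move at their own pace and stop on an object; the grip force is fixed at half the most. Time passes only in rows, so rows that repeat a pose let the fingers close. It gives the time, the measured TCP pose, the force, the opening and the grip force at its end, in the units of the state.
- manip.get_obs(): the state, without advancing time (a new reading comes with each control period).
- manip.snapshot(name): name is "scene" or "top" or "wrist"; returns the picture (480x640x3 uint8, red, green, blue); there is no depth.
- manip.get_calibration(name): a dict with "K" (3x3 intrinsics, pixels), "R" (3x3) and "t" (3): a world point X has camera coordinates R X + t. Camera axes: x right, y down, z forward; pixel columns grow to the right and rows downward; lengths in m; the calibration is good to about 2 mm. The wrist camera is an equidistant fisheye: a pixel r from the principal point sees the ray r / f radians off the axis. A picture is of the moment at which its call begins: read the wrist's pose just before it. get_calibration takes no time and is no camera call; for the wrist camera it gives the pose at the moment of the call.
- manip.finish_job(): hands the job in; it is judged then, once.
The state is a dict: "time": time; "q": joint angles; "dq": joint speeds; "tau": joint torques, N m; "tool_pos": TCP position; "tcp_rot": TCP orientation; "contact_force": force on the tool from outside, world axes, zero at the start; "moment": the same for the moment, N m; "finger_gap": opening from 0.0 (shut) to 1.0 (fully open); "finger_force": force on a finger pad.
Only numpy, scipy, OpenCV 4.12 (cv2) and the standard library are available. Lean on these libraries where they do the work, as an engineer would, in place of code of your own. Each camera call takes 0.05 s, during which the arm holds its last target. There are 200 camera calls.

### The job

Clear the dust from the green stone-dressing hood: first, with the gate still bolted, wind the brass wing key of the extractor's spring timer on its roof clockwise, in as many partial turns as it takes, right round to its stop so that the fan is drawing. Then lift the sagging barrel bolt over the bent-up lip of its keeper while pulling it fully back, without forcing it, swing the self-closing clear gate towards you until its free edge stands about a hand's breadth (7 to 8 cm) open, and keep it there in the grip: finish while still holding it, as it would fall shut. Leave the other things on the bench where they stand.

Things in the scene. Friction and masses are not known exactly. Their poses are not given: they have to be found in the camera images.
- key_grip (a point): Centre of the brass wing key of the spring timer: the grip point, on the key's upright axis, 0.210 m above the bench. The wing is an upright blade 40 mm long, 9 thick, 22 high; x runs along the blade and turns with it, z is up. The round timer housing (72 mm across) ends 24 mm below this point, the hood roof 45 mm below. A black motor pod 50 mm high stands 119 mm away on the roof.
- timer_key (a joint): Winding of the key in rad: 0 run down, 2.8 fully wound at its stop; grows clockwise seen from above. Starts partly wound. It is sprung (about 0.1 N m, stiffening to 0.15) but its ratchet holds it wherever it is let go. The red pointer on its collar, square to the blade on its -y side, shows it: at the stop it stands just short of the red post on the white dial.
- bolt_knob (a point): Centre of the bolt's black upright knob, a cylinder 18 mm across, 27 high, on a stem on the gate's upper front, 0.203 m above the bench, 53 mm above the bolt's axis. Gate top and guides end 32 mm below it, hood roof 38: take it from above, across any diameter. Axes, turning with the gate: x square to the gate into the hood; y along the bolt to the keeper; z up. Draw to -y, lift to +z, open to -x.
- bolt_lift (a joint): How far the bolt is lifted in its worn, tall-slotted guides, in m: 0 sagged down (it falls back by its weight), 0.012 the most the guides allow. While it is lifted less than about 0.006 the 22 mm button head at the bolt's end is caught behind the keeper's lip.
- bolt_draw (a joint): How far the bolt is drawn back, in m: 0 fully shot into the keeper, 0.036 fully back at its stop. The head reaches the lip after 0.004 and is clear of lip and keeper from 0.022. Sliding friction 1.5 N; it stays where it is left. Until it is drawn the gate cannot open.
- keeper: The steel keeper on the hood's left front post (fixed to the hood): an open-topped channel 25 mm wide whose edge on the gate's side is bent up into a lip about 11 mm high. Axes as the hood's.
- keeper_lip (a point): Middle of the lip's top edge, 0.1445 m above the bench; the sagged bolt's rod lies just over it. x points into the hood, y along the shot bolt.
- bolt_head (a point): Centre of the bolt's button head (22 mm across, 12 mm long), beyond the lip when shot. Axes as bolt_knob.
- gate (a joint): Opening of the gate in rad: 0 shut, growing as the free edge swings out towards the robot. Its hinge spring pulls it shut with 0.2 N m when shut and 0.37 N m at 0.42 rad; let go it falls shut.
- gate_hinge (a point): Point on the gate's upright hinge axis (right-hand side seen from the front), 0.203 m above the bench. The shut gate lies along +y from here and opens anticlockwise seen from above. x points into the hood, y along the gate, both turning with it. The shot bolt's knob is 138 mm along y and 20 mm in front (-x).
- gate_edge (a point): Top front corner of the gate's free edge, 186 mm from the hinge: it stands about 75 mm from its shut position when the gate is at 0.40 to 0.42 rad.
- gate_leaf: The gate: a 182 mm wide, 158 mm high, 12 mm thick aluminium frame with a clear pane; its top edge is 0.170 m above the bench. It carries the bolt. Origin on the hinge axis at bench height; y along the gate, x into the hood. Mind the wall cabinet over the back of the bench: its front is 0.58 m ahead of the robot's base, its underside 0.26 m above the bench.
- oil_bottle: Bystander: small brown-green dropper bottle with a white top, 36 mm across, 132 mm high; origin under its centre.
- spray_can: Bystander: black and red spray can with a yellow cap, 52 mm across, 150 mm high; origin under its centre.
- burr_block: Bystander: small red block with four steel burrs, 20 x 45 x 44 mm; origin under its centre.
- wood_scraper: Bystander: scraper with a wooden grip lying flat, 32 x 170 x 14 mm; origin under its centre.

How it is judged:
On the way, in this order (a step that is already met when the one before it is completed fails the run):
1. the timer key is wound to its stop while the gate is shut and bolted (value of joint timer_key above 2.6 rad and value of joint gate below 0.06 rad and value of joint bolt_draw below 0.012 m), for 0.2 s.
2. the bolt is drawn clear of the keeper before the gate is swung open (value of joint timer_key above 2.6 rad and value of joint bolt_draw above 0.024 m and value of joint gate below 0.2 rad), for 0.05 s.
3. the gate is held about a hand's breadth open (value of joint gate between 0.27 and 0.6 rad and contact force between the fingers and gate_leaf above 1 N), for 0.2 s.
At the end, for the whole second after the job is handed in: The robot still holds the gate (over 1 N on gate or bolt), at rest (under 0.1 rad/s), its free edge 5 to 11 cm open (0.27 to 0.60 rad); bolt drawn 22 mm or more; key within 0.2 rad of its stop; four loose bystanders within 30 mm of their places (all of step 3 and value of joint timer_key above 2.6 rad and value of joint bolt_draw above 0.022 m and velocity of joint gate between -0.1 and 0.1 rad/s and distance of each of oil_bottle, spray_can, burr_block, wood_scraper from where it was at the start of the episode below 0.03 m); the arm keeps its last pose, push and grip.
It fails at once if the bolt is forced: the keeper is loaded with more than 40 N (contact force between keeper and anything else above 40 N).
It fails at once if a bystander is pushed more than 30 mm away (distance of any of oil_bottle, spray_can, burr_block, wood_scraper from where it was at the start of the episode above 0.03 m).
It fails at once if a standing bottle or can is tipped over (angle between any of oil_bottle, spray_can's own z axis and vertical above 0.5 rad).
It also fails if it takes over 54 s, if anything falls off the work surface, if the arm or the gripper's body presses on something with over 40 N, if the wrist force passes 120 N, or if a joint passes its speed limit or range.

## Working session

There is one attempt and no reset: what is moved stays moved. The work goes in short steps, Python scripts to look and compute and a tool call to move; the robot and the scene stay as the last step left them, time stands still between calls to the robot, and variables do not carry over. Pictures are saved under pics/ and viewed, at most 10 in all, crops included, and the job is handed in when it is done.

Besides the shell and the picture viewer there is one more tool, called after "Emit:" in YAML: its name, and indented under it one key for each argument. drive_tool: Moves the arm, as the interface text tells. Its arguments: {"type":"object","properties":{"series":{"type":"array","items":{"type":"object","properties":{"turn":{"type":"array","items":{"type":"number"}},"translation":{"type":"array","items":{"type":"number"}},"grip":{"type":"number"}}}}},"required":["series"]}

```bash
mkdir -p pics
python3 - <<'E'
from cell import manip
import cv2
for n in("scene","top"):
    im=manip.snapshot(n); cv2.imwrite(f"pics/{n}0.png",im[:,:,::-1])
    c=manip.get_calibration(n); print(n,c["K"].tolist() if hasattr(c["K"],'tolist') else c["K"],c["R"],c["t"])
o=manip.get_obs(); print(o)
E
```

```text
scene [[541.5733681897295, 0.0, 327.97136026112645], [0.0, 541.5733681897295, 238.3944776162917], [0.0, 0.0, 1.0]] [[-0.78345041 -0.62145346  0.00103049]
 [-0.2414008   0.30279897 -0.92197529]
 [ 0.5726527  -0.72257068 -0.38724734]] [0.3897895  0.23378968 1.27072128]
top [[540.703292066921, 0.0, 321.90114488522454], [0.0, 540.703292066921, 238.76856593564463], [0.0, 0.0, 1.0]] [[ 0.00159005 -0.99979166  0.02034952]
 [-0.99865065 -0.00264386 -0.05186407]
 [ 0.05190707 -0.02023959 -0.9984468 ]] [0.05038561 0.4356781  1.55461958]
{'time': 0.1, 'q': array([-1.21210417e+00,  8.79065475e-02,  1.37206680e+00,  9.77803126e-07,
        1.68357180e+00, -1.03104672e-01]), 'dq': array([-0.00181693, -0.00195462, -0.00310503,  0.00089516, -0.00040282,
        0.00152151]), 'tau': array([ 2.26292657e-03, -3.41253448e+01, -3.03301048e+01,  7.20017706e-02,
        3.03814409e-02, -8.71192492e-05]), 'tool_pos': array([ 0.24489902, -0.49198852,  0.22642567]), 'tcp_rot': array([ 9.73460708e-01,  2.28852131e-01, -1.23936873e-04, -9.68346562e-04]), 'contact_force': array([-0.03490194,  0.50800097,  0.42893251]), 'moment': array([ 0.01811874,  0.03074776, -0.05034335]), 'finger_force': 0.0, 'finger_gap': 1.0009341577299573}
```

View pics/scene0.png

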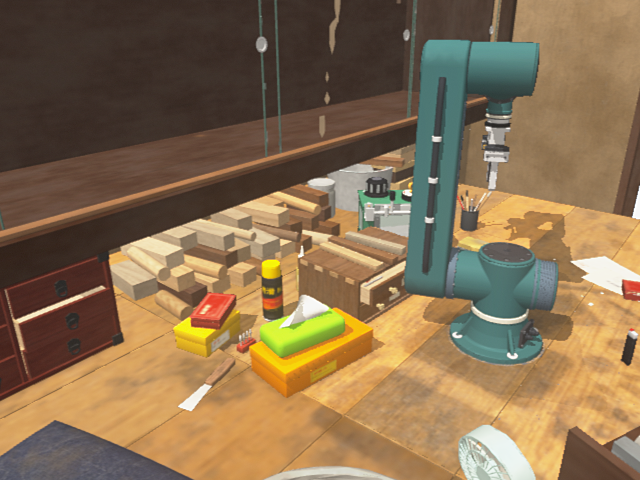

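View pics/top0.png

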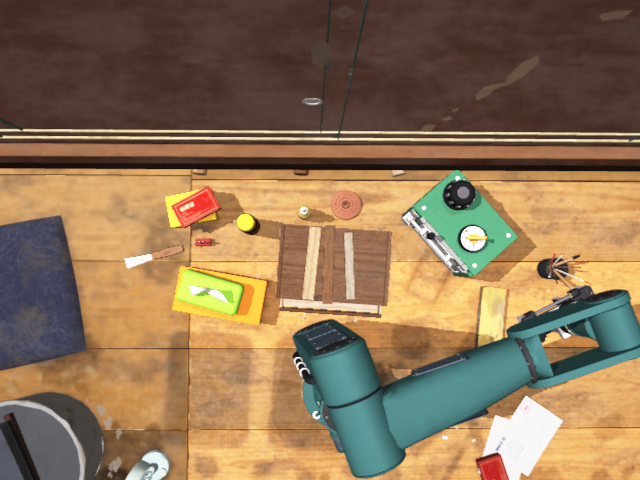

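The top view shows the hood at about (460,225), with the dial at (474,239), the pod at (459,193) and the gate along its lower-left side, from (408,216) to (462,270). I'll enlarge that area.

Run:
```python
import cv2
im=cv2.imread("pics/top0.png")[160:285,395:525]
cv2.imwrite("pics/c1.png",cv2.resize(im,None,fx=4.6,fy=4.6,interpolation=cv2.INTER_CUBIC))
```

```text
(no output)
```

View pics/c1.png

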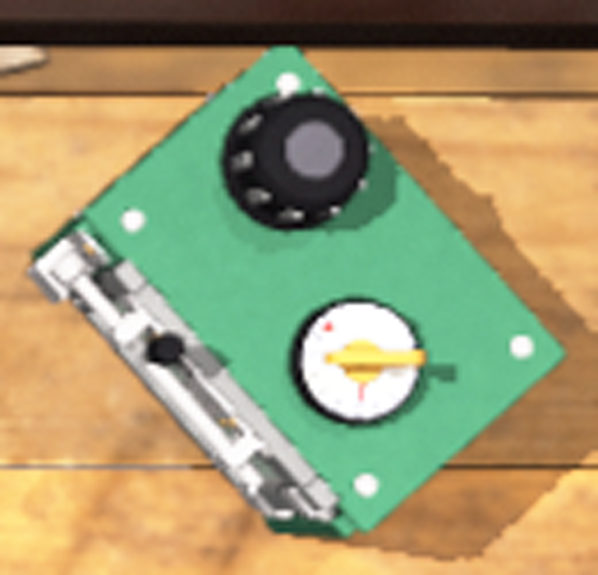

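The crop shows the key blade running from (328,358) to (425,357), the pointer at (361,393) and the red post at (328,327). The knob is at (165,348), and the roof corners are at (565,353), (290,45), (350,533) and (85,215).

```bash
cat > h.py <<'E'
import numpy as np
from cell import manip
def unproj(n,uv,z):
    c=manip.get_calibration(n);K,R,t=map(np.array,(c["K"],c["R"],c["t"]))
    d=R.T@np.linalg.solve(K,[*uv,1.]);o=-R.T@t
    return o+d*(z-o[2])/d[2]
E
python3 - <<'E'
from h import *
P={}
for k,u,v,z in [("keyL",328,358,.221),("keyR",425,357,.221),("keyC",376,357,.221),("dial",360,361,.186),("ptr",361,393,.188),("post",328,327,.19),("knob",165,348,.2165),("rc1",565,353,.165),("rc2",290,45,.165),("rcF",362,530,.165),("screwA",521,346,.166),("screwB",366,485,.166),("screwC",133,220,.166),("screwD",288,83,.166)]:
    P[k]=unproj("top",(395+u/4.6,160+v/4.6),z);print(k,P[k].round(4))
for a,b in [("screwB","screwC"),("screwA","screwD"),("screwB","screwA"),("rc1","rc2"),("keyL","keyR"),("dial","ptr"),("dial","post")]:
    d=P[b]-P[a];print(a,b,np.degrees(np.arctan2(d[1],d[0])).round(1),np.hypot(*d[:2]).round(4))
E
```

```text
keyL [ 0.428  -0.3084  0.221 ]
keyR [ 0.4287 -0.3618  0.221 ]
keyC [ 0.4286 -0.3348  0.221 ]
dial [ 0.4282 -0.3365  0.186 ]
ptr [ 0.4102 -0.3363  0.188 ]
post [ 0.4471 -0.3175  0.19  ]
knob [ 0.4335 -0.2197  0.2165]
rc1 [ 0.4343 -0.4608  0.165 ]
rc2 [ 0.6109 -0.3048  0.165 ]
rcF [ 0.3332 -0.3428  0.165 ]
screwA [ 0.4381 -0.4352  0.166 ]
screwB [ 0.3587 -0.3451  0.166 ]
screwC [ 0.5096 -0.2133  0.166 ]
screwD [ 0.5888 -0.3032  0.166 ]
screwB screwC 41.1 0.2003
screwA screwD 41.2 0.2003
screwB screwA -48.6 0.1201
rc1 rc2 41.4 0.2357
keyL keyR -89.3 0.0535
dial ptr 179.1 0.0181
dial post 45.3 0.0268
```

```bash
cat >> h.py <<'E'
from scipy.spatial.transform import Rotation as Ro
def st(tgt=None):
    o=manip.get_obs();R=Ro.from_quat(o["tcp_rot"]);M=R.as_matrix()
    print("t",o["time"],"pos",o["tool_pos"].round(4),"xang",np.degrees(np.arctan2(M[1,0],M[0,0])).round(1),"z",M[:,2].round(3),"q",o["q"].round(2),"F",o["contact_force"].round(1),"gap",o["finger_gap"].round(3),"ff",round(float(o["finger_force"]),1))
    if tgt is not None: print("shift mm",(M.T@(np.array(tgt)-o["tool_pos"])*1e3).round(1))
E
python3 -c "
from h import *
st((.4285,-.336,.275))"
```

```text
Traceback (most recent call last):
  File "h.py", line 10, in st
    print("t",o["time"],"pos",o["tool_pos"].round(4),"xang",np.degrees(np.arctan2(M[1,0],M[0,0])).round(1),"z",M[:,2].round(3),"q",o["q"].round(2),"F",o["contact_force"].round(1),"gap",o["finger_gap"].round(3),"ff",round(float(o["finger_force"]),1))
                                                                                                                                                                                         ^^^^^^^^^^^^^^^^^^^^^
AttributeError: 'float' object has no attribute 'round'
```

```bash
sed -i 's/o\["finger_gap"\].round(3)/round(float(o["finger_gap"]),3)/' h.py
python3 -c "
from h import *
st((.4285,-.336,.275))"
```

```text
t 0.1 pos [ 0.2449 -0.492   0.2264] xang 26.5 z [-0.001  0.002 -1.   ] q [-1.21  0.09  1.37  0.    1.68 -0.1 ] F [-0.   0.5  0.4] gap 1.001 ff 0.0
shift mm [233.9 -57.9 -48.4]
```

Emit:
drive_tool:
  series:
    - {"translation": [0,0,-48],"turn": [0,0,-8],"grip": 1}
    - {"translation": [40,-10,-48],"turn": [0,0,-16],"grip": 1}
    - {"translation": [80,-20,-48],"turn": [0,0,-24],"grip": 1}
    - {"translation": [120,-30,-48],"turn": [0,0,-32],"grip": 1}
    - {"translation": [160,-40,-48],"turn": [0,0,-40],"grip": 1}
    - {"translation": [200,-50,-48],"turn": [0,0,-48],"grip": 1}
    - {"translation": [234,-58,-48],"turn": [0,0,-56],"grip": 1}
    - {"translation": [234,-58,-48],"turn": [0,0,-63.5],"grip": 1}
    - {"translation": [234,-58,-48],"turn": [0,0,-63.5],"grip": 1}
    - {"translation": [234,-58,-48],"turn": [0,0,-63.5],"grip": 1}

```text
time: 1.1
tool_pos: [0.4285, -0.3362, 0.275]
tcp_rot: [0.708, 0.706, -0.0, -0.0]
contact_force: [0.4, -0.2, -0.0]
finger_gap: 0.999
finger_force: 0.0
```

```bash
python3 -c "
from h import *
import cv2
st((.4285,-.336,.213))
c=manip.get_calibration('wrist');print(c)
im=manip.snapshot('wrist')
cv2.imwrite('pics/w1.png',im[:,:,::-1])"
```

```text
t 1.1 pos [ 0.4285 -0.3362  0.275 ] xang 89.8 z [-0.001  0.    -1.   ] q [-0.77  0.07  1.29 -0.    1.78 -0.77] F [ 0.4 -0.2 -0. ] gap 0.999 ff 0.0
shift mm [ 0.2  0.1 62. ]
{'K': array([[371.64829954,   0.        , 323.86955522],
       [  0.        , 371.64829954, 238.28613087],
       [  0.        ,   0.        ,   1.        ]]), 'R': array([[ 9.99994755e-01, -3.23679198e-03, -1.14612558e-04],
       [-3.10637832e-03, -9.68518152e-01,  2.48923562e-01],
       [-9.16718131e-04, -2.48921900e-01, -9.68523127e-01]]), 't': array([-0.43078228, -0.36250604,  0.35411557])}
```

View pics/w1.png

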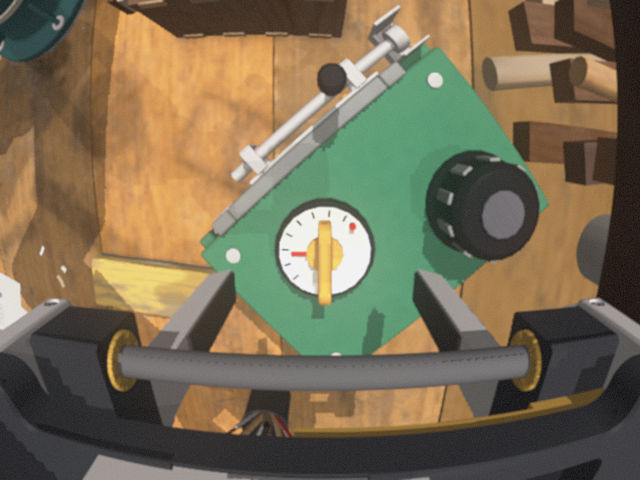

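The wrist view shows the blade upright from (325,222) to (325,305), aligned with the fingers. The pointer is at (298,254), the post at (352,227) and the knob top at (332,78). I'll triangulate the key and the knob from this.

```bash
cat >> h.py <<'E'
def wun(uv,z,c=None):
    c=c or manip.get_calibration("wrist");K,R,t=map(np.array,(c["K"],c["R"],c["t"]))
    p=(np.array(uv)-K[:2,2])/K[0,0];r=np.hypot(*p)
    d=R.T@np.array([*(p/r*np.sin(r)),np.cos(r)]);o=-R.T@t
    return o+d*(z-o[2])/d[2]
E
python3 -c "
from h import *
for n,p,z in [('bladeA',(325,222),.221),('bladeB',(325,305),.221),('dial',(325.5,249),.186),('post',(352,227),.19),('ptr',(298,254),.188),('knob',(332,77),.2165),('head',(397,38),.151),('railR',(215,230),.17),('railL',(425,50),.17)]: print(n,wun(p,z).round(4))"
```

```text
bladeA [ 0.4303 -0.3094  0.221 ]
bladeB [ 0.4302 -0.3623  0.221 ]
dial [ 0.4307 -0.3358  0.186 ]
post [ 0.4485 -0.3194  0.19  ]
ptr [ 0.4117 -0.3388  0.188 ]
knob [ 0.4346 -0.2246  0.2165]
head [ 0.486  -0.1794  0.151 ]
railR [ 0.3481 -0.3256  0.17  ]
railL [ 0.5027 -0.1928  0.17  ]
```

Emit:
drive_tool:
  series:
    - {"translation": [0,0,31],"turn": [0,0,0],"grip": 1}
    - {"translation": [0,0,61],"turn": [0,0,0],"grip": 1}
    - {"translation": [0,0,61],"turn": [0,0,0],"grip": 0.4}
    - {"translation": [0,0,61],"turn": [0,0,0],"grip": 0.4}
    - {"translation": [0,0,61],"turn": [0,0,0],"grip": 0.3}
    - {"translation": [0,0,61],"turn": [0,0,0],"grip": 0.3}

```text
time: 1.75
tool_pos: [0.4293, -0.3371, 0.2168]
tcp_rot: [0.708, 0.707, 0.0, 0.002]
contact_force: [0.0, 0.1, -0.4]
finger_gap: 0.696
finger_force: 0.0
```

Emit:
drive_tool:
  series:
    - {"translation": [0,0,2],"turn": [0,0,0],"grip": 0}
    - {"translation": [0,0,2],"turn": [0,0,0],"grip": 0}
    - {"translation": [0,0,2],"turn": [0,0,0],"grip": 0}
    - {"translation": [0,0,2],"turn": [0,0,0],"grip": 0}
    - {"translation": [0,0,2],"turn": [0,0,0],"grip": 0}
    - {"translation": [0,0,2],"turn": [0,0,0],"grip": 0}
    - {"translation": [0,0,2],"turn": [0,0,0],"grip": 0}

```text
time: 2.45
tool_pos: [0.4288, -0.3363, 0.2128]
tcp_rot: [0.707, 0.707, -0.0, 0.0]
contact_force: [-0.8, 0.4, 1.2]
finger_gap: 0.099
finger_force: 12.5
```

Emit:
drive_tool:
  series:
    - {"translation": [0,0,0],"turn": [0,0,7],"grip": 0}
    - {"translation": [0,0,0],"turn": [0,0,14],"grip": 0}
    - {"translation": [0,0,0],"turn": [0,0,21],"grip": 0}
    - {"translation": [0,0,0],"turn": [0,0,28],"grip": 0}
    - {"translation": [0,0,0],"turn": [0,0,35],"grip": 0}
    - {"translation": [0,0,0],"turn": [0,0,42],"grip": 0}
    - {"translation": [0,0,0],"turn": [0,0,49],"grip": 0}
    - {"translation": [0,0,0],"turn": [0,0,56],"grip": 0}
    - {"translation": [0,0,0],"turn": [0,0,63],"grip": 0}
    - {"translation": [0,0,0],"turn": [0,0,70],"grip": 0}

```text
time: 3.45
tool_pos: [0.4299, -0.3371, 0.2128]
tcp_rot: [0.985, 0.171, 0.001, 0.002]
contact_force: [3.0, -2.4, -0.1]
finger_gap: 0.096
finger_force: 30.5
```

```bash
python3 -c "
from h import *
st();print(manip.get_obs()['moment'])"
```

```text
t 3.45 pos [ 0.4299 -0.3371  0.2128] xang 19.7 z [ 0.003 -0.003 -1.   ] q [-0.77  0.08  1.41  0.    1.65  0.46] F [ 3.  -2.4 -0.1] gap 0.096 ff 30.5
[-0.3955083  -0.50409883  0.19392929]
```

Emit:
drive_tool:
  series:
    - {"translation": [0,0,0],"turn": [0,0,7],"grip": 0}
    - {"translation": [0,0,0],"turn": [0,0,14],"grip": 0}
    - {"translation": [0,0,0],"turn": [0,0,21],"grip": 0}
    - {"translation": [0,0,0],"turn": [0,0,28],"grip": 0}
    - {"translation": [0,0,0],"turn": [0,0,35],"grip": 0}
    - {"translation": [0,0,0],"turn": [0,0,42],"grip": 0}
    - {"translation": [0,0,0],"turn": [0,0,48],"grip": 0}
    - {"translation": [0,0,0],"turn": [0,0,52],"grip": 0}
    - {"translation": [0,0,0],"turn": [0,0,52],"grip": 0}

```text
time: 4.35
tool_pos: [0.4298, -0.3381, 0.2128]
tcp_rot: [0.961, -0.276, 0.002, 0.002]
contact_force: [2.5, -5.1, 0.2]
finger_gap: 0.1
finger_force: 30.9
```

```bash
python3 -c "
from h import *
st();print(manip.get_obs()['moment'])"
```

```text
t 4.35 pos [ 0.4298 -0.3381  0.2128] xang -32.1 z [ 0.003 -0.005 -1.   ] q [-0.77  0.08  1.41 -0.    1.65  1.36] F [ 2.5 -5.1  0.2] gap 0.1 ff 30.9
[-0.7469512  -0.52507193  0.38435723]
```

Emit:
drive_tool:
  series:
    - {"translation": [0,0,0],"turn": [0,0,4],"grip": 0}
    - {"translation": [0,0,0],"turn": [0,0,7],"grip": 0}
    - {"translation": [0,0,0],"turn": [0,0,7],"grip": 0}
    - {"translation": [0,0,0],"turn": [0,0,7],"grip": 0}

```text
time: 4.75
tool_pos: [0.4293, -0.3378, 0.2129]
tcp_rot: [0.943, -0.333, 0.001, 0.002]
contact_force: [2.5, -5.6, -0.2]
finger_gap: 0.111
finger_force: 31.9
```

```bash
python3 -c "
from h import *
st();print(manip.get_obs()['moment'])
import cv2
im=manip.snapshot('wrist')[180:330,240:420]
cv2.imwrite('pics/w2.png',cv2.resize(im[:,:,::-1],None,fx=4,fy=4,interpolation=2))"
```

```text
t 4.75 pos [ 0.4293 -0.3378  0.2129] xang -38.9 z [ 0.002 -0.004 -1.   ] q [-0.77  0.08  1.41 -0.    1.65  1.48] F [ 2.5 -5.6 -0.2] gap 0.111 ff 31.9
[-0.83560708 -0.32702031  0.52189053]
```

View pics/w2.png

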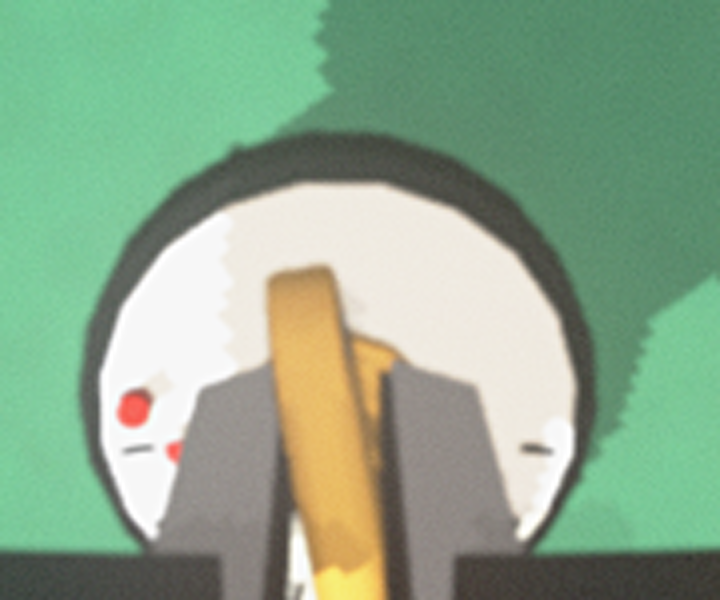

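The blade is skewed between the pads, and the pointer tip at (172,452) is just short of the red post at (135,408). The reaction moment has gone up too, so the key is at its stop. I'll release it and move to the knob.

Emit:
drive_tool:
  series:
    - {"translation": [0,0,0],"turn": [0,0,0],"grip": 0.5}
    - {"translation": [0,0,0],"turn": [0,0,0],"grip": 0.5}
    - {"translation": [0,0,0],"turn": [0,0,0],"grip": 0.6}
    - {"translation": [0,0,0],"turn": [0,0,0],"grip": 0.6}
    - {"translation": [0,0,-30],"turn": [0,0,0],"grip": 0.6}
    - {"translation": [0,0,-57],"turn": [0,0,0],"grip": 0.6}
    - {"translation": [0,0,-57],"turn": [0,0,0],"grip": 0.6}

```text
time: 5.5
tool_pos: [0.4297, -0.3371, 0.2737]
tcp_rot: [0.943, -0.334, 0.003, 0.002]
contact_force: [0.7, 0.2, -0.1]
finger_gap: 0.597
finger_force: 0.0
```

```bash
python3 -c "
from h import *
st((.434,-.222,.270))
import cv2
cv2.imwrite('pics/w3.png',manip.snapshot('wrist')[:,:,::-1])
cv2.imwrite('pics/w3.png',manip.snapshot('wrist')[:,:,::-1]); c=manip.get_calibration('wrist'); np.savez('w3.npz',**c)"
```

```text
t 5.5 pos [ 0.4297 -0.3371  0.2737] xang -39.0 z [ 0.005 -0.005 -1.   ] q [-0.77  0.07  1.3  -0.    1.77  1.48] F [ 0.7  0.2 -0.1] gap 0.597 ff 0.0
shift mm [-69.2 -92.2   3.1]
```

View pics/w3.png

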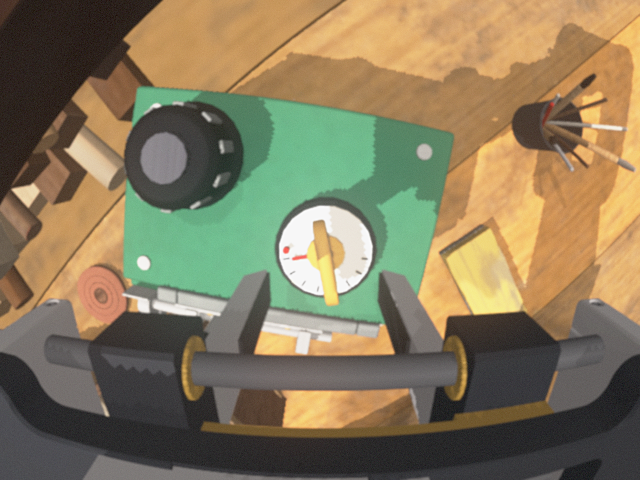

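Emit:
drive_tool:
  series:
    - {"translation": [-23,-31,0],"turn": [0,0,3],"grip": 0.6}
    - {"translation": [-46,-62,0],"turn": [0,0,7],"grip": 0.6}
    - {"translation": [-69,-92,0],"turn": [0,0,10],"grip": 0.6}
    - {"translation": [-69,-92,0],"turn": [0,0,10],"grip": 0.6}
    - {"translation": [-69,-92,0],"turn": [0,0,10],"grip": 0.6}
    - {"translation": [-69,-92,0],"turn": [0,0,10],"grip": 0.6}

```text
time: 6.2
tool_pos: [0.4327, -0.2219, 0.2683]
tcp_rot: [0.91, -0.415, -0.001, 0.0]
contact_force: [0.3, -0.8, -0.4]
finger_gap: 0.604
finger_force: 0.0
```

```bash
python3 -c "
from h import *
st((.434,-.222,.206))
import cv2
c=manip.get_calibration('wrist'); np.savez('w4.npz',**c)
cv2.imwrite('pics/w4.png',manip.snapshot('wrist')[:,:,::-1])"
```

```text
t 6.2 pos [ 0.4327 -0.2219  0.2683] xang -49.1 z [-0.002  0.001 -1.   ] q [-0.59 -0.06  1.44 -0.    1.76  1.84] F [ 0.3 -0.8 -0.4] gap 0.604 ff 0.0
shift mm [ 1.1 -1.  62.3]
```

View pics/w4.png

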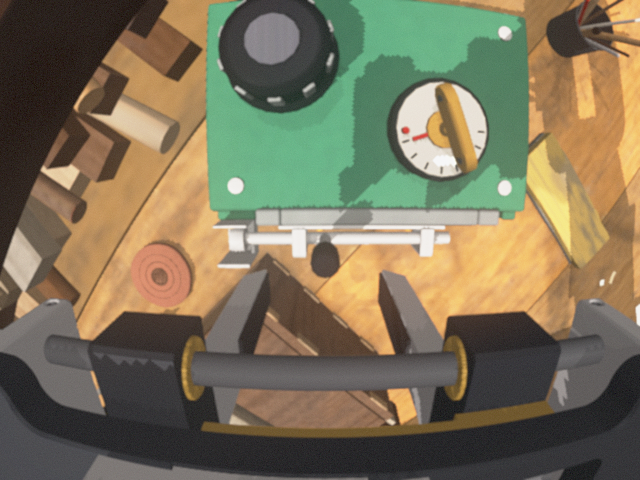

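The knob is between the fingers laterally, spanning columns 311–339 and rows 240–277, with its top centre at about (325,265). The gate lies square to the tool, and the pointer is next to the post.

```bash
python3 -c "
from h import *
c=dict(np.load('w4.npz'))
for v in (262,265,268): print(wun((325,v),.2165,c).round(4))
for n,p,z in [('lip',(252,262),.1445),('rod',(448,240),.155),('rodL',(310,238),.155),('scrL',(236,186),.166),('scrR',(505,188),.166),('stemL',(325,245),.19)]: print(n,wun(p,z,c).round(4))
k=wun((325,265),.2165,c); st((k[0],k[1],.206))"
```

```text
[ 0.4357 -0.2253  0.2165]
[ 0.4345 -0.2239  0.2165]
[ 0.4332 -0.2224  0.2165]
lip [ 0.4644 -0.1688  0.1445]
rod [ 0.3609 -0.2866  0.155 ]
rodL [ 0.4434 -0.2171  0.155 ]
scrL [ 0.51  -0.214  0.166]
scrR [ 0.3588 -0.3465  0.166 ]
stemL [ 0.4377 -0.2277  0.19  ]
t 6.25 pos [ 0.4328 -0.2222  0.2685] xang -49.1 z [-0.002  0.    -1.   ] q [-0.59 -0.06  1.44 -0.    1.76  1.84] F [ 0.2  0.6 -0.8] gap 0.598 ff 0.0
shift mm [ 2.5 -0.3 62.4]
```

Emit:
drive_tool:
  series:
    - {"translation": [2,0,30],"turn": [0,0,0],"grip": 0.6}
    - {"translation": [2,0,62],"turn": [0,0,0],"grip": 0.6}
    - {"translation": [2,0,62],"turn": [0,0,0],"grip": 0.6}
    - {"translation": [2,0,62],"turn": [0,0,0],"grip": 0}
    - {"translation": [2,0,62],"turn": [0,0,0],"grip": 0}
    - {"translation": [2,0,62],"turn": [0,0,0],"grip": 0}
    - {"translation": [2,0,62],"turn": [0,0,0],"grip": 0}
    - {"translation": [2,0,62],"turn": [0,0,0],"grip": 0}

```text
time: 7.05
tool_pos: [0.4347, -0.2231, 0.2085]
tcp_rot: [0.91, -0.415, 0.001, 0.0]
contact_force: [-1.1, -1.4, 2.1]
finger_gap: 0.213
finger_force: 1.0
```

```bash
python3 -c "
from h import *
st((.4345,-.2235,.206))"
```

```text
t 7.05 pos [ 0.4347 -0.2231  0.2085] xang -49.0 z [ 0.001 -0.001 -1.   ] q [-0.59 -0.05  1.54 -0.    1.64  1.84] F [-1.1 -1.4  2.1] gap 0.213 ff 1.0
shift mm [0.2 0.4 2.5]
```

Emit:
drive_tool:
  series:
    - {"translation": [0,0,0],"turn": [0,0,0],"grip": 0}
    - {"translation": [0,0,0],"turn": [0,0,0],"grip": 0}
    - {"translation": [0,0,0],"turn": [0,0,0],"grip": 0}

```text
time: 7.35
tool_pos: [0.4345, -0.2232, 0.2083]
tcp_rot: [0.91, -0.415, 0.001, 0.0]
contact_force: [-1.8, -0.8, 4.2]
finger_gap: 0.188
finger_force: 30.0
```

Emit:
drive_tool:
  series:
    - {"translation": [0,0,-3],"turn": [0,0,0],"grip": 0}
    - {"translation": [0,0,-6],"turn": [0,0,0],"grip": 0}
    - {"translation": [0,0,-9],"turn": [0,0,0],"grip": 0}
    - {"translation": [0,0,-9],"turn": [0,0,0],"grip": 0}
    - {"translation": [0,0,-9],"turn": [0,0,0],"grip": 0}

```text
time: 7.85
tool_pos: [0.4343, -0.223, 0.2163]
tcp_rot: [0.91, -0.415, -0.0, 0.0]
contact_force: [-0.1, -1.4, -2.2]
finger_gap: 0.19
finger_force: 30.0
```

```bash
python3 -c "
from h import *
st()"
```

```text
t 7.85 pos [ 0.4343 -0.223   0.2163] xang -49.0 z [-0. -0. -1.] q [-0.59 -0.05  1.53 -0.    1.66  1.84] F [-0.1 -1.4 -2.2] gap 0.19 ff 30.0
```

Emit:
drive_tool:
  series:
    - {"translation": [0,2,-1],"turn": [0,0,0],"grip": 0}
    - {"translation": [0,4,-1],"turn": [0,0,0],"grip": 0}
    - {"translation": [0,6,-1],"turn": [0,0,0],"grip": 0}
    - {"translation": [0,8,-1],"turn": [0,0,0],"grip": 0}
    - {"translation": [0,10,-1],"turn": [0,0,0],"grip": 0}

```text
time: 8.35
tool_pos: [0.4268, -0.2293, 0.2175]
tcp_rot: [0.91, -0.415, 0.0, -0.0]
contact_force: [1.5, -0.4, -0.8]
finger_gap: 0.189
finger_force: 30.0
```

```bash
python3 -c "
from h import *
st()"
```

```text
t 8.35 pos [ 0.4268 -0.2293  0.2175] xang -49.0 z [ 0.  0. -1.] q [-0.61 -0.06  1.54  0.    1.66  1.82] F [ 1.5 -0.4 -0.8] gap 0.189 ff 30.0
```

Moving freely, past the lip. I'll draw the rest.

Emit:
drive_tool:
  series:
    - {"translation": [0,4,0],"turn": [0,0,0],"grip": 0}
    - {"translation": [0,8,0],"turn": [0,0,0],"grip": 0}
    - {"translation": [0,12,0],"turn": [0,0,0],"grip": 0}
    - {"translation": [0,16,0],"turn": [0,0,0],"grip": 0}
    - {"translation": [0,20,0],"turn": [0,0,0],"grip": 0}
    - {"translation": [0,23,0],"turn": [0,0,0],"grip": 0}
    - {"translation": [0,25,0],"turn": [0,0,0],"grip": 0}
    - {"translation": [0,25,0],"turn": [0,0,0],"grip": 0}
    - {"translation": [0,25,0],"turn": [0,0,0],"grip": 0}

```text
time: 9.25
tool_pos: [0.4076, -0.2462, 0.2175]
tcp_rot: [0.91, -0.415, -0.0, 0.001]
contact_force: [1.0, -1.7, -1.7]
finger_gap: 0.185
finger_force: 30.0
```

```bash
python3 -c "
from h import *
st()
p=manip.get_obs()['tool_pos'];print(np.hypot(*(p-[.4343,-.223,0])[:2]))
H=np.array([.4345,-.2235])-.138*np.array([.752,.659])+.02*np.array([.659,-.752]);print(H)
R=Ro.from_quat(manip.get_obs()['tcp_rot']).as_matrix()
r=p[:2]-H
for a in np.arange(.05,.46,.05).tolist()+[.42]:
    d=np.array([[np.cos(a),-np.sin(a)],[np.sin(a),np.cos(a)]])@r-r
    print(round(a,2),np.degrees(a).round(1),(R.T@np.array([*d,0])*1e3).round(1))"
```

```text
t 9.25 pos [ 0.4076 -0.2462  0.2175] xang -49.1 z [-0.001 -0.001 -1.   ] q [-0.66 -0.08  1.55 -0.    1.66  1.77] F [ 1.  -1.7 -1.7] gap 0.185 ff 30.0
0.035323661955738835
[ 0.343904 -0.329482]
0.05 2.9 [-5.1  1.2 -0. ]
0.1 5.7 [-10.2   2.6   0. ]
0.15 8.6 [-15.1   4.3   0. ]
0.2 11.5 [-20.    6.3   0. ]
0.25 14.3 [-24.8   8.4   0. ]
0.3 17.2 [-29.4  10.9   0. ]
0.35 20.1 [-33.9  13.5   0. ]
0.4 22.9 [-38.3  16.4   0. ]
0.45 25.8 [-42.6  19.4   0. ]
0.42 24.1 [-40.   17.6   0. ]
```

Emit:
drive_tool:
  series:
    - {"translation": [-5,1,0],"turn": [0,0,-3],"grip": 0}
    - {"translation": [-10,2.5,0],"turn": [0,0,-6],"grip": 0}
    - {"translation": [-15,4,0],"turn": [0,0,-8.5],"grip": 0}
    - {"translation": [-20,6,0],"turn": [0,0,-11.5],"grip": 0}
    - {"translation": [-25,8,0],"turn": [0,0,-14.5],"grip": 0}
    - {"translation": [-29.5,10.5,0],"turn": [0,0,-17],"grip": 0}
    - {"translation": [-34,13,0],"turn": [0,0,-20],"grip": 0}
    - {"translation": [-38.5,16,0],"turn": [0,0,-23],"grip": 0}
    - {"translation": [-40,17,0],"turn": [0,0,-24],"grip": 0}
    - {"translation": [-40,17,0],"turn": [0,0,-24],"grip": 0}

```text
time: 10.25
tool_pos: [0.3691, -0.2272, 0.2178]
tcp_rot: [0.976, -0.217, 0.001, 0.001]
contact_force: [2.5, -3.4, -1.6]
finger_gap: 0.185
finger_force: 30.0
```

Emit:
drive_tool:
  series:
    - {"translation": [0,0,0],"turn": [0,0,0],"grip": 0}
    - {"translation": [0,0,0],"turn": [0,0,0],"grip": 0}
    - {"translation": [0,0,0],"turn": [0,0,0],"grip": 0}
    - {"translation": [0,0,0],"turn": [0,0,0],"grip": 0}

```text
time: 10.65
tool_pos: [0.369, -0.2268, 0.2175]
tcp_rot: [0.976, -0.217, 0.0, 0.0]
contact_force: [1.8, -3.4, -1.3]
finger_gap: 0.184
finger_force: 30.0
```

```bash
python3 -c "
from h import *
import cv2
st()
a=manip.snapshot('top')[160:285,395:525];b=manip.snapshot('wrist')
im=np.hstack([cv2.resize(a,(416,400),interpolation=2),cv2.resize(b[80:330,170:410],(384,400))])
cv2.imwrite('pics/f.png',im[:,:,::-1])"
```

```text
t 10.65 pos [ 0.369  -0.2268  0.2175] xang -25.0 z [ 0. -0. -1.] q [-0.68 -0.17  1.64 -0.    1.67  1.33] F [ 1.8 -3.4 -1.3] gap 0.184 ff 30.0
```

View pics/f.png

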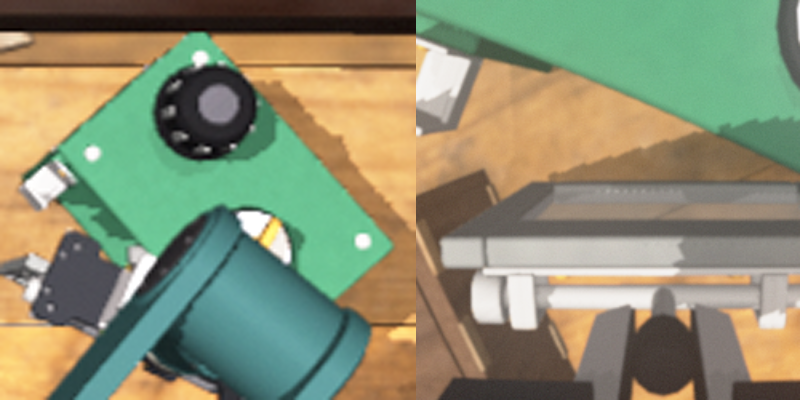

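The wrist view shows the gate swung out about 24°, with the knob gripped at (665,355) in the picture and the bolt head drawn up against its guide at (490,300). The force and pose are steady, so I'll hand it in.

```bash
python3 -c "
from cell import manip
print(manip.finish_job())"
```

```text
the job is handed in; nothing more can be done
None
```

I wound the key to its stop, lifted the bolt and drew it back about 35 mm, and handed the job in at about 11 s with the gate held open about 24° (0.42 rad) by the bolt knob; no verdict came back.

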